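# Start the egg steaming: clear the skimmer, shut the rice cooker, snap the cook rocker over

## Robot

A 7-joint arm with a two-finger parallel gripper is mounted at the origin on the work surface. World frame = base frame: x ahead of the robot, y to its left, z up, the work surface at z = 0. Lengths are in m, angles in degrees, forces in N, time in s.
With the tool pointing down it reaches from about 0.425 to 0.875 m from the base axis. Payload 4.7 kg.
Tool frame: the origin (TCP) lies at the very end of the fingers, on their centre line; the grasp point (between the pads) lies 19 mm behind it; z points along the fingers, y is the direction in which the jaws open and shut (so a half turn about z gives the same grasp; the last joint's range is limited). The gripper opens to 87 mm and grips with 3 to 60 N. Pads are 19 mm wide; open, the fingers measure 117 mm over their backs; the gripper's body (75 mm by 190 mm) begins 51 mm behind the grasp point.
Start: joints at [70.823, 18.392, -4.016, 83.108, 1.295, 78.541, -3.26], TCP at [0.222, -0.611, 0.223] pointing down, gripper open.
Joint ranges: [-163.93, 163.93], [-17.29, 119.83], [-79.2, 71.16], [3.27, 140.29], [-89.18, 269.18], [5.43, 117.66], [-154.24, 154.24]. Speed limits (degrees/s): [147.25, 147.25, 180, 180, 180, 180, 180].

## Interface

Orientations are given as [roll, pitch, yaw] about the fixed x, y, z axes, in that order (R = Rz(yaw) Ry(pitch) Rx(roll)).
In Python, from cell import sensors, imaging, ticket gives the robot as it stands.
- The arm moves only by the tool carry_out, never from a script. Its argument "plan" is a list of rows, each an object of numbers: "fingers": the closure, from -1 (fully open) to 1 (shut); "dx", "dy", "dz": the shift along the tool's x, y, z normalised to -1 to 1, where 1 is 0.03 m; "rx", "ry", "rz": the turn, a rotation vector about the tool's x, y, z normalised to -1 to 1, where 1 is 10 degrees. A call has 1 to 12 rows; each row shifts and turns the commanded pose from where the row before left it, along the tool's axes as they then stand; what a row does not reach is not made up. A row lasts 1/8 s, in which the tool goes at most 62.5 mm and 10.7 degrees, less where a joint would pass 70% of its speed; a pose out of reach is approached as far as the arm can. A call with a number of a shift or a turn outside -1 to 1 is refused whole. A call with a gripper value outside its range is refused whole. The fingers move at their own pace and stop on an object; "force" is the grip in N (left out, the last holds). Time passes only in rows, so rows that do not move let the fingers close. It gives the time, the measured TCP pose, the force and the opening at its end, in the units of the state.
- sensors.get_obs(): the state, without advancing time (a new reading comes with each control period).
- imaging.read_camera(name): name is "side" or "top"; returns a dict with "color" (384x512x3 uint8, red, green, blue), "mtx" (3x3 intrinsics, pixels), "extrinsics" (4x4, takes a point from world to camera coordinates). Camera axes: x right, y down, z forward; pixel columns grow to the right and rows downward; lengths in m; the calibration is good to about 2 mm. A picture is of the moment at which its call begins. There is no depth.
- ticket.sign_off(): hands the job in, once; it reports no verdict.
The state is a dict: "time_s": time; "qpos": joint angles; "joint_velocities": joint speeds; "effort": joint torques, N m; "tool_pos": TCP position; "tool_rot": TCP orientation; "force": force on the tool from outside, world axes, zero at the start; "wrist_torque": the same for the moment, N m; "grip_width": finger opening in m.
Only numpy, scipy, OpenCV 4.12 (cv2) and the standard library are available. Lean on these libraries where they do the work, as an engineer would, in place of code of your own. Each camera call takes 0.05 s, during which the arm holds its last target.

## Task

The eggs are in the rice cooker, ready to steam. Take the steel skimmer off the pot's rim and lay it flat on the folded orange trivet (lay it down, do not drop it), then swing the cooker's lid fully shut, and last push down the red-dotted end of the rocker on the cooker's front until it snaps over and stays. Leave everything else on the counter where it is.

Things in the scene. Friction and masses are not known exactly. Their poses are not given: they have to be found in the camera images.
- cooker: White round rice cooker, fixed on the counter. Body 205 mm across; flat rim 128 mm high round the 160 mm pot well (eggs inside, tops 32 mm below the rim); 166 mm high with the lid shut. Origin: centre of its underside. -x points out of its front (to the robot at yaw 0), +y to the left for someone facing the front, z up. Front wall of the body 104 mm from the origin, lid hinge at the back.
- cooker_lid (a joint): Angle of the lid about its hinge at the back of the cooker (axis along the cooker's y): 0 = fully shut on the rim; grows as it opens; starts standing open at 1.30 to 1.45. Stiff hinge: the lid stays at any angle where it is left and must be pushed all the way down, which takes about 3 N near its free edge. It cannot shut while something lies on the rim.
- lid_hinge (a point): Middle of the lid's hinge line, 108 mm behind the cooker's origin (its +x side), 128 mm above the counter.
- lid_push (a point): Good place to push the lid: on the centre line of its outer face, 175 mm from the hinge line, 34 mm out from its flat underside; turns with the lid. The lid is a white dome 208 mm across, free edge 212 mm from the hinge line, 38 mm thick at the middle, 18 mm at the edge. When open, the outer face looks away from the cooker's front. z axis: outward normal; x: from free edge to hinge.
- cook_rocker (a joint): Angle of the grey seesaw rocker (70 mm long left to right, 30 mm wide; red dot at its cook end, amber at its keep-warm end): 0 = keep warm, red end proud (start); 0.40 = cook, red end in. An over-centre spring holds it at both stops: about 6.5 N at the red end starts it, less and less up to the middle at 0.20, then it snaps over by itself; let go before the middle it springs back.
- cook_end (a point): On the rocker's top face at the red dot: right-hand end for someone facing the cooker's front (-y of the cooker), 26 mm from the pivot; moves with the rocker. It stands 16 mm above the console's sloping face at the start and 6 mm above it when gone over: 10 mm of travel, square to that face.
- warm_end (a point): The same on the rocker's amber end (left). The rocker sits on a white console at the cooker's front that stands out to 170 mm from the cooker's origin, 124 mm wide. Its top face slopes down to the front by 0.45 rad; outward normal in the cooker's axes (-0.435, 0, 0.900). The rocker's pivot is 34 mm out from the cooker's wall, so a gripper pressing it should tilt along that normal.
- skimmer_grip (a point): Steel skimmer, 200 mm long, about 90 g, lying across the pot's rim. This point: middle of its square handle (16 x 16 mm) near the balance point, 8 mm above the underside. x axis: along the handle away from the head; the handle runs from 33 mm behind this point to 95 mm ahead. Round perforated head 76 mm across, 8 mm thick, centred 67 mm behind, underside level with the handle's. z up.
- skimmer: The same skimmer; the origin lies on its underside, 5 mm towards the head from the grip point. Same axes.
- trivet_top (a point): Centre of the top face of the folded orange silicone trivet, fixed on the counter, 180 mm long (x axis), 105 mm wide (y axis), 14 mm high. Its place and the blue scoop's may be exchanged (left or right of the cooker).
- trivet: The same trivet; origin at the centre of its underside.
- scoop: Blue plastic measuring scoop, about 170 mm long and 47 mm high, standing on the counter left or right of the cooker. Leave it alone.
- jar: Small glass jar with a screw cap, 64 mm across, 95 mm high, right front. Leave it alone.
- mug: Blue ceramic mug, 80 mm across, 90 mm high, left front. Leave it alone.
- bowl: White bowl, 130 mm across, 55 mm high, behind the cooker on the right. Leave it alone.
- oil: Amber oil bottle, 60 mm across, 200 mm high, behind the cooker on the left. Leave it alone.
Things that resemble listed ones, but are neither listed nor needed, are in the scene too. Of the things like the skimmer, leave any that is pink or turquoise; of the rest the larger one is meant.

How it is judged (in metres and radians):
On the way, in this order (a step that is already met when the one before it is completed fails the run):
1. the skimmer lies flat on the trivet, let go (x of skimmer_grip in the frame of trivet_top between -0.075 and 0.075 m and y of skimmer_grip in the frame of trivet_top between -0.045 and 0.045 m and z of skimmer_grip in the frame of trivet_top below 0.014 m and angle between skimmer's own z axis and vertical below 0.1 rad and contact force between skimmer and the fingers below 0.05 N), for 0.2 s.
2. the lid is fully shut (value of joint cooker_lid below 0.03 rad), for 0.2 s.
3. the rocker has snapped over to cook (value of joint cook_rocker above 0.36 rad), for 0.2 s.
At the end, for the whole second after the job is handed in: The lid is within 0.03 rad of shut, the rocker is past 0.36 rad (cook), and the skimmer is at rest on the trivet, lying flat (within 0.10 rad) with the grip point of its handle over the trivet's top (within 75 mm of its centre along, 45 mm across) (value of joint cooker_lid below 0.03 rad and value of joint cook_rocker above 0.36 rad and x of skimmer_grip in the frame of trivet_top between -0.075 and 0.075 m and y of skimmer_grip in the frame of trivet_top between -0.045 and 0.045 m and z of skimmer_grip in the frame of trivet_top below 0.014 m and angle between skimmer's own z axis and vertical below 0.1 rad and linear speed of skimmer below 0.02 m/s); the robot touches nothing.
It fails at once if the skimmer is dropped (falls freely faster than 0.9 m/s, about 4 cm) (linear speed of skimmer above 0.9 m/s and contact force between skimmer and the fingers below 0.05 N).
It fails at once if a bystander is moved by more than 30 mm (distance of any of scoop, jar, mug, bowl, oil from where it was at the start of the episode above 0.03 m).
It also fails if it takes over 56 s, if anything falls off the work surface, if the arm or the gripper's body presses on something with over 40 N, if the wrist force passes 120 N, or if a joint passes its speed limit or range.

## Working session

There is one attempt and no reset: what is moved stays moved. The work goes in short steps, Python scripts to look and compute and a tool call to move; the robot and the scene stay as the last step left them, time stands still between calls to the robot, and variables do not carry over. Pictures are saved under pics/ and viewed, and the job is handed in when it is done.

Besides the shell and the picture viewer there is one more tool, called after "Request:" as name([rows], argument=value, ...), one row to a line, values as JSON. carry_out: Moves the arm, as the interface text tells. Scaled input: -1 to 1 covers 0.03 m each way for a shift and 10 degrees each way for a turn. Its arguments: {"type":"object","properties":{"plan":{"type":"array"},"force":{"type":"number"}},"required":["plan"]}

```bash
mkdir -p pics; ls; python3 - <<'E'
from cell import sensors, imaging
import cv2,numpy as np
print(sensors.get_obs())
for n in("side","top"):
    c=imaging.read_camera(n); cv2.imwrite(f"pics/{n}0.png",c["color"][:,:,::-1]); np.savez(f"pics/{n}0.npz",**c)
    print(n,c["mtx"].round(1).tolist(),c["extrinsics"].round(4).tolist())
E
```

```text
pics
{'time_s': 0.0, 'qpos': array([70.82451554, 18.43892111, -4.01727546, 83.17459924,  1.29501938,
       78.54095966, -3.2589913 ]), 'joint_velocities': array([-0.00606435,  0.02346697,  0.00199619, -0.03731804,  0.15345459,
       -0.01037216, -0.00354918]), 'effort': array([-1.06649820e-04, -4.91288853e+01, -4.03957246e-01, -3.12527061e+01,
       -6.38999976e-02,  4.36241738e-02,  1.89007865e-04]), 'tool_pos': array([ 0.22191615, -0.61035552,  0.22146598]), 'tool_rot': array([-1.79890772e+02,  5.22469113e-03,  1.99878999e+01]), 'force': array([ 0.1719209 ,  0.59763361, -0.15240915]), 'wrist_torque': array([ 0.00717739, -0.07823595,  0.01427707]), 'grip_width': 0.08697640852540979}
side [[442.1, 0.0, 258.3], [0.0, 442.1, 202.2], [0.0, 0.0, 1.0]] [[-0.8837, -0.4677, 0.0203, 0.4338], [-0.3282, 0.5879, -0.7394, 0.2471], [0.3338, -0.66, -0.673, 1.1949], [0.0, 0.0, 0.0, 1.0]]
top [[410.8, 0.0, 257.4], [0.0, 410.8, 189.4], [0.0, 0.0, 1.0]] [[-0.0288, -0.9995, -0.0162, 0.0536], [-0.9847, 0.0312, -0.1715, 0.5262], [0.1719, 0.011, -0.9851, 1.3048], [0.0, 0.0, 0.0, 1.0]]
```

View pics/side0.png

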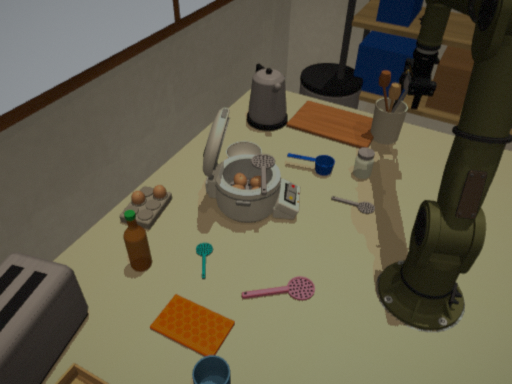

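View pics/top0.png

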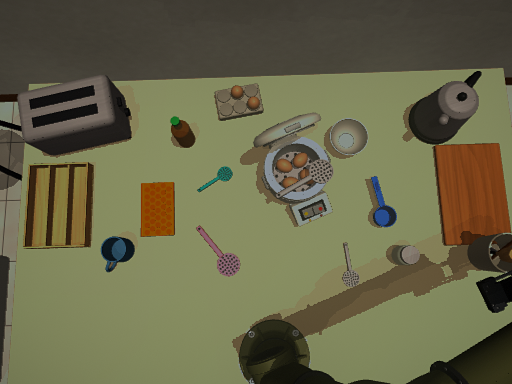

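The pictures show the skimmer on the pot's rim: its head is at top (320,172) and its handle runs to about (280,193). The trivet is on the left at (158,209), and the red dot is on the right of the console at (320,208). The pink, turquoise and small grey skimmers are decoys. I'll zoom in next.

```bash
python3 - <<'E'
import cv2,numpy as np
t=cv2.imread("pics/top0.png");s=cv2.imread("pics/side0.png")
cv2.imwrite("pics/t_z.png",cv2.resize(t[100:230,240:370],None,fx=4.6,fy=4.6,interpolation=cv2.INTER_CUBIC))
cv2.imwrite("pics/s_z.png",cv2.resize(s[105:225,195:315],None,fx=5,fy=5,interpolation=cv2.INTER_CUBIC))
E
```

```text
(no output)
```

View pics/t_z.png

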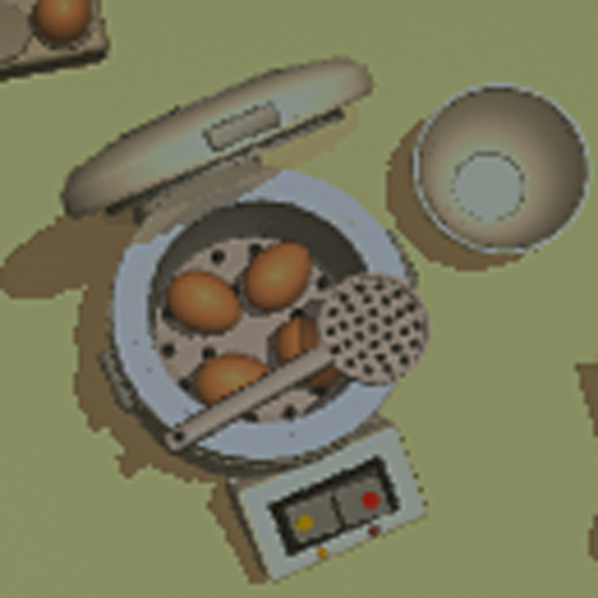

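View pics/s_z.png

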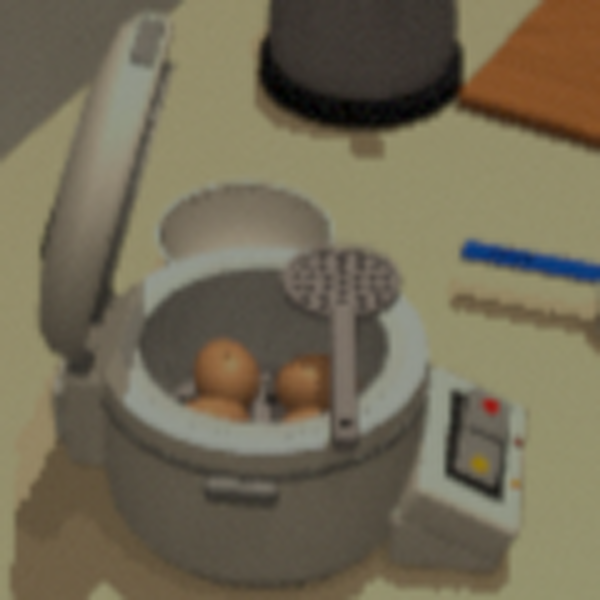

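```bash
cat > h.py <<'E'
import numpy as np,cv2
C={n:dict(np.load(f"pics/{n}0.npz")) for n in("side","top")}
def ray(n,u,v,c=None):
    c=c or C[n]; E=c["extrinsics"];R,t=E[:3,:3],E[:3,3]
    d=R.T@np.linalg.inv(c["mtx"])@[u,v,1]; return -R.T@t,d/np.linalg.norm(d)
def onz(n,u,v,z):
    o,d=ray(n,u,v); return o+d*(z-o[2])/d[2]
def tri(pt,ps):
    A=np.zeros((3,3));b=np.zeros(3);L=[]
    for n,p in(("top",pt),("side",ps)):
        o,d=ray(n,*p);P=np.eye(3)-np.outer(d,d);A+=P;b+=P@o;L.append((o,d))
    x=np.linalg.solve(A,b); e=[np.linalg.norm((np.eye(3)-np.outer(d,d))@(x-o)) for o,d in L]
    return x,max(e)
def tz(u,v): return 240+(u+.5)/4.6-.5,100+(v+.5)/4.6-.5
def sz(u,v): return 195+(u+.5)/5-.5,105+(v+.5)/5-.5
def proj(n,p):
    c=C[n];q=c["mtx"]@(c["extrinsics"][:3,:3]@p+c["extrinsics"][:3,3]);return q[:2]/q[2]
E
python3 - <<'E'
from h import *
np.set_printoptions(precision=4,suppress=True)
h=lambda n:C[n]["color"]
r=tri(tz(371,500),sz(492,407));a=tri(tz(305,523),sz(480,463)); print("red",r,"amber",a,"dist",np.linalg.norm(r[0]-a[0]),"yaw",np.degrees(np.arctan2(*(a[0]-r[0])[[1,0]]))-90)
print("head tri",tri(tz(375,328),sz(342,280)),"hend tri",tri(tz(175,440),sz(345,437)))
print("head", onz("top",*tz(375,328),.136),onz("side",*sz(342,280),.136)); print("hend top",onz("top",*tz(172,440),.144),onz("side",*sz(345,440),.136))
# trivet
for n in("top","side"):
    m=cv2.inRange(cv2.cvtColor(h(n),cv2.COLOR_RGB2HSV),(5,180,120),(22,255,255))
    k,l,st,ce=cv2.connectedComponentsWithStats(m); i=1+np.argmax(st[1:,4])
    cs=max(cv2.findContours((l==i).astype(np.uint8),0,2)[0],key=cv2.contourArea)[:,0]
    W=np.array([onz(n,*p,.014)[:2] for p in cs]).astype(np.float32)
    print("trivet",n,st[i],cv2.minAreaRect(W))
# rim outer ellipse points (body 205) in the top zoom
pts=[(115,320),(113,290),(140,385),(205,445),(250,460),(300,460),(350,440),(385,412),(408,370),(400,250),(375,215),(340,187)]
W=np.array([onz("top",*tz(*p),.128)[:2] for p in pts])
A=np.c_[2*W,np.ones(len(W))];x=np.linalg.lstsq(A,(W**2).sum(1),rcond=None)[0]
R=np.sqrt(x[2]+x[:2]@x[:2]);print("circle",x[:2],R,np.hypot(*(W-x[:2]).T)-R)
E
```

```text
red (array([ 0.4544, -0.1614,  0.0739]), np.float64(0.0008847493050195943)) amber (array([ 0.4408, -0.1155,  0.0677]), np.float64(0.0005676147399726077)) dist 0.048191196480408406 yaw 16.52411159485193
head tri (array([ 0.5635, -0.1619,  0.1336]), np.float64(0.000513358304187655)) hend tri (array([ 0.4909, -0.025 ,  0.1367]), np.float64(0.000824197107067026))
head [ 0.5635 -0.1614  0.136 ] [ 0.5615 -0.1591  0.136 ]
hend top [ 0.4905 -0.0224  0.144 ] [ 0.4891 -0.0234  0.136 ]
trivet top [ 436  144   74  100 4474] ((0.49989932775497437, -0.6790739297866821), (0.21296529471874237, 0.33053305745124817), 89.94657897949219)
trivet side [ 150  295   84   61 2820] ((0.47692468762397766, 0.3776678740978241), (0.17885304987430573, 0.11086975783109665), 0.893836259841919)
circle [ 0.5782 -0.0901] 0.10194476559178738 [ 0.0006  0.003  -0.0029 -0.002  -0.0005  0.0009  0.0008  0.0018  0.0003
 -0.0011 -0.0009 -0.0002]
```

```bash
python3 - <<'E'
from h import *
np.set_printoptions(precision=4,suppress=True)
n="top";m=cv2.inRange(cv2.cvtColor(C[n]["color"],cv2.COLOR_RGB2HSV),(5,180,120),(22,255,255));m[:,200:]=0;m[:,:135]=0
cs=max(cv2.findContours(m,0,2)[0],key=cv2.contourArea)[:,0]
W=np.array([onz(n,*p,.014)[:2] for p in cs]).astype(np.float32);print(cv2.minAreaRect(W))
f=lambda u,v,z:onz("top",*tz(u,v),z)
# console: front edge, back edge; side edges
for a,b,z1,z2 in(((270,580),(425,512),.06,.06),((232,487),(397,422),.09,.09),((288,555),(398,507),.065,.065),((272,505),(380,460),.08,.08)):
    d=f(*b,z2)-f(*a,z1);print("edge yaw",np.degrees(np.arctan2(d[0],-d[1])))
print("front corners mid",(f(270,580,.06)+f(425,512,.06))/2)
for k,s in(("sk",((640-300)/1,0)),):pass
# obstacles near start, rough
for nm,u,v,z in(("crock",490,250,.2),("jar",405,255,.095),("oil",176,122,.2),("lidtop L",254,143,.33),("lidtop R",319,117,.33),("hingeL",270,147,.128),("hingeR",298,135,.128)):print(nm,onz("top",u,v,z))
# lid free edge triangulation (latch label top)
print(tri(tz(240,125),sz(148,40)))
E
```

```text
((0.4792889654636383, 0.37696391344070435), (0.17970751225948334, 0.10883435606956482), 0.37112993001937866)
edge yaw 21.835979850586675
edge yaw 19.81743177632927
edge yaw 21.749684440262396
edge yaw 20.88473225103568
front corners mid [ 0.4253 -0.1451  0.06  ]
crock [ 0.3073 -0.6122  0.2   ]
jar [ 0.3008 -0.409   0.095 ]
oil [0.7138 0.2743 0.2   ]
lidtop L [0.6025 0.0398 0.33  ]
lidtop R [ 0.6683 -0.135   0.33  ]
hingeL [ 0.6471 -0.0068  0.128 ]
hingeR [ 0.6832 -0.0963  0.128 ]
(array([ 0.6398, -0.0616,  0.3369]), np.float64(0.0016087515491491253))
```

Request:
carry_out([
  {"fingers": -0.4,"dx": 0.35,"dy": -0.95},
  {"dx": 0.35,"dy": -0.95},
  {"dx": 0.35,"dy": -0.95},
  {"dx": 0.35,"dy": -0.95},
  {"dx": 1,"dy": -0.6},
  {"dx": 1,"dy": -0.6},
  {"dx": 1,"dy": -0.6},
  {"dx": 1,"dy": -0.6},
  {"dx": 1,"dy": -0.6},
  {"dx": 1,"dy": -0.6},
  {"dx": 1,"dy": -0.6},
  {"dx": 1,"dy": -0.6},
], force=30)

```text
validation failed for argument at $.pl...
```

Request:
carry_out([
  {"fingers": -0.4,"dx": 0.35,"dy": -0.95,"dz": 0,"rx": 0,"ry": 0,"rz": 0},
], force=30)

```text
time_s: 0.22
tool_pos: [0.2213, -0.5811, 0.2212]
tool_rot: [-179.9, 0.0, 19.9]
force: [0.2, 0.3, -0.0]
grip_width: 0.0827
```

Request:
carry_out([
  {"fingers": -0.4,"dx": 0.35,"dy": -0.95,"dz": 0,"rx": 0,"ry": 0,"rz": 0},
  {"fingers": -0.4,"dx": 0.35,"dy": -0.95,"dz": 0,"rx": 0,"ry": 0,"rz": 0},
  {"fingers": -0.4,"dx": 0.35,"dy": -0.95,"dz": 0,"rx": 0,"ry": 0,"rz": 0},
  {"fingers": -0.4,"dx": 1,"dy": -0.6,"dz": 0,"rx": 0,"ry": 0,"rz": 0},
  {"fingers": -0.4,"dx": 1,"dy": -0.6,"dz": 0,"rx": 0,"ry": 0,"rz": 0},
  {"fingers": -0.4,"dx": 1,"dy": -0.6,"dz": 0,"rx": 0,"ry": 0,"rz": 0},
  {"fingers": -0.4,"dx": 1,"dy": -0.6,"dz": 0,"rx": 0,"ry": 0,"rz": 0},
  {"fingers": -0.4,"dx": 1,"dy": -0.6,"dz": 0,"rx": 0,"ry": 0,"rz": 0},
  {"fingers": -0.4,"dx": 1,"dy": -0.6,"dz": 0,"rx": 0,"ry": 0,"rz": 0},
  {"fingers": -0.4,"dx": 1,"dy": -0.6,"dz": 0,"rx": 0,"ry": 0,"rz": 0},
  {"fingers": -0.4,"dx": 1,"dy": -0.6,"dz": 0,"rx": 0,"ry": 0,"rz": 0},
  {"fingers": -0.4,"dx": 1,"dy": -0.6,"dz": 0,"rx": 0,"ry": 0,"rz": 0},
])

```text
time_s: 1.72
tool_pos: [0.4214, -0.2438, 0.2222]
tool_rot: [-180.0, 0.0, 20.0]
force: [-0.2, -0.4, -1.0]
grip_width: 0.0612
```

Request:
carry_out([
  {"fingers": -0.4,"dx": 1,"dy": -0.6,"dz": 0,"rx": 0,"ry": 0,"rz": 0},
  {"fingers": -0.4,"dx": 1,"dy": -0.6,"dz": 0,"rx": 0,"ry": 0,"rz": 0},
  {"fingers": -0.4,"dx": 1,"dy": -0.6,"dz": 0,"rx": 0,"ry": 0,"rz": 0},
  {"fingers": -0.4,"dx": 1,"dy": -0.6,"dz": 0,"rx": 0,"ry": 0,"rz": 0},
  {"fingers": -0.4,"dx": 1,"dy": -0.6,"dz": 0,"rx": 0,"ry": 0,"rz": 0},
  {"fingers": -0.4,"dx": 0,"dy": 0,"dz": 0,"rx": 0,"ry": 0,"rz": -1},
  {"fingers": -0.4,"dx": 0,"dy": 0,"dz": 0,"rx": 0,"ry": 0,"rz": -1},
  {"fingers": -0.4,"dx": 0,"dy": 0,"dz": 0,"rx": 0,"ry": 0,"rz": -1},
  {"fingers": -0.4,"dx": 0,"dy": 0,"dz": 0,"rx": 0,"ry": 0,"rz": -1},
  {"fingers": -0.4,"dx": 0,"dy": 0,"dz": 0,"rx": 0,"ry": 0,"rz": -1},
  {"fingers": -0.4,"dx": 0,"dy": 0,"dz": 0,"rx": 0,"ry": 0,"rz": -1},
  {"fingers": -0.4,"dx": 0,"dy": 0,"dz": 0,"rx": 0,"ry": 0,"rz": -1},
])

```text
time_s: 3.22
tool_pos: [0.5309, -0.109, 0.2221]
tool_rot: [-180.0, -0.0, 90.3]
force: [-0.6, -0.0, -0.5]
grip_width: 0.0612
```

Request:
carry_out([
  {"fingers": -0.4,"dx": 0,"dy": 0,"dz": 0,"rx": 0,"ry": 0,"rz": -1},
  {"fingers": -0.4,"dx": 0,"dy": 0,"dz": 0,"rx": 0,"ry": 0,"rz": -1},
  {"fingers": -0.4,"dx": 0,"dy": 0,"dz": 0,"rx": 0,"ry": 0,"rz": -0.8},
  {"fingers": -0.4,"dx": 0,"dy": 0,"dz": 0.5,"rx": 0,"ry": 0,"rz": 0},
  {"fingers": -0.4,"dx": 0,"dy": 0,"dz": 0.5,"rx": 0,"ry": 0,"rz": 0},
])

```text
time_s: 3.85
tool_pos: [0.5307, -0.1091, 0.191]
tool_rot: [-180.0, -0.0, 117.8]
force: [0.6, -1.0, -0.3]
grip_width: 0.061
```

```bash
python3 - <<'E'
from cell import sensors, imaging
import cv2,numpy as np
o=sensors.get_obs();print(o["tool_pos"],o["tool_rot"],o["qpos"])
a=imaging.read_camera("side")["color"][:,:,::-1];b=imaging.read_camera("top")["color"][:,:,::-1]
z=lambda i:cv2.resize(i,None,fx=3,fy=3,interpolation=cv2.INTER_CUBIC)
cv2.imwrite("pics/b1.png",np.hstack([z(a[90:220,190:320]),z(b[100:230,240:370])]))
E
```

```text
[ 0.53072985 -0.10905674  0.19098471] [-1.79953131e+02 -3.06837391e-02  1.17845331e+02] [ 45.76916586   9.47866351 -40.51140856  99.87748324   6.42150702
  73.04552001  31.60585173]
```

View pics/b1.png

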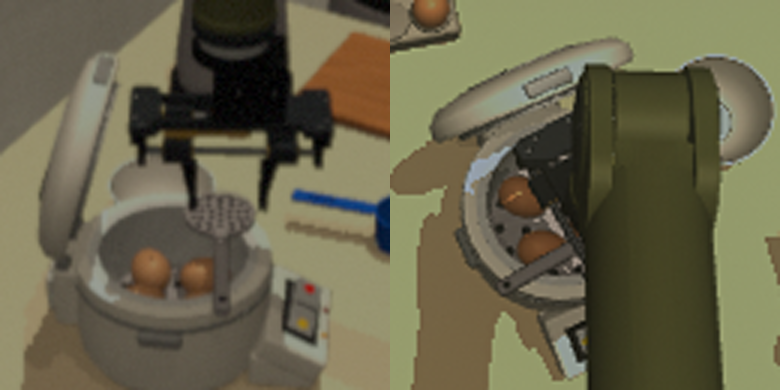

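Request:
carry_out([
  {"fingers": -0.4,"dx": 0.08,"dy": 0.12,"dz": 0.5,"rx": 0,"ry": 0,"rz": 0},
  {"fingers": -0.4,"dx": 0,"dy": 0,"dz": 0.5,"rx": 0,"ry": 0,"rz": 0},
  {"fingers": -0.4,"dx": 0,"dy": 0,"dz": 0.5,"rx": 0,"ry": 0,"rz": 0},
  {"fingers": -0.4,"dx": 0,"dy": 0,"dz": 0.5,"rx": 0,"ry": 0,"rz": 0},
  {"fingers": -0.4,"dx": 0,"dy": 0,"dz": 0,"rx": 0,"ry": 0,"rz": 0},
])

```text
time_s: 4.58
tool_pos: [0.5322, -0.1051, 0.1309]
tool_rot: [-179.9, -0.1, 118.0]
force: [-1.2, 0.2, 0.1]
grip_width: 0.0608
```

```bash
python3 - <<'E'
from cell import sensors, imaging
import cv2,numpy as np
o=sensors.get_obs();print(o["tool_pos"],o["tool_rot"],o["force"])
a=imaging.read_camera("side")["color"][:,:,::-1];b=imaging.read_camera("top")["color"][:,:,::-1]
z=lambda i:cv2.resize(i,None,fx=6,fy=6,interpolation=cv2.INTER_CUBIC)
cv2.imwrite("pics/b2.png",z(a[110:205,210:310]))
E
```

```text
[ 0.53220118 -0.10511874  0.13092233] [-1.79887299e+02 -1.16810837e-01  1.17982638e+02] [-1.21765917  0.22795204  0.06495141]
```

View pics/b2.png

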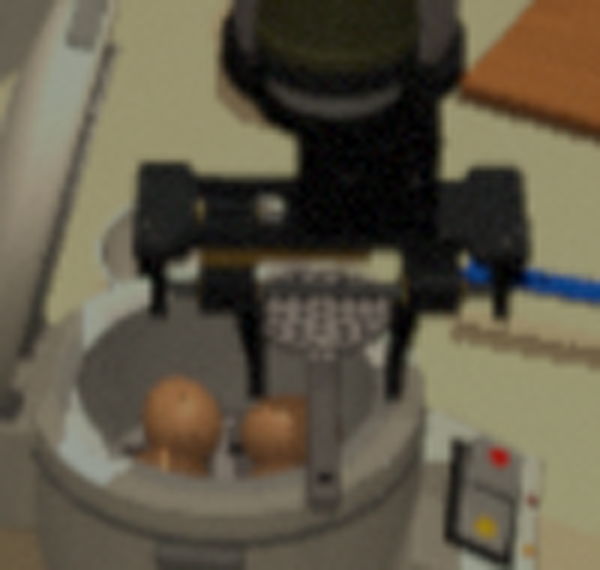

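The handle at (322,420) sits midway between the fingertips at (255,395) and (398,395), so I'll close on it.

Request:
carry_out([
  {"fingers": 1,"dx": 0,"dy": 0,"dz": 0,"rx": 0,"ry": 0,"rz": 0},
  {"fingers": 1,"dx": 0,"dy": 0,"dz": 0,"rx": 0,"ry": 0,"rz": 0},
  {"fingers": 1,"dx": 0,"dy": 0,"dz": 0,"rx": 0,"ry": 0,"rz": 0},
  {"fingers": 1,"dx": 0,"dy": 0,"dz": 0,"rx": 0,"ry": 0,"rz": 0},
  {"fingers": 1,"dx": 0,"dy": 0,"dz": 0,"rx": 0,"ry": 0,"rz": 0},
], force=30)

```text
time_s: 5.3
tool_pos: [0.5333, -0.1052, 0.1326]
tool_rot: [-180.0, 0.0, 118.0]
force: [0.5, -0.7, 0.6]
grip_width: 0.0192
```

Request:
carry_out([
  {"fingers": 1,"dx": 0,"dy": 0,"dz": -0.3,"rx": 0,"ry": 0,"rz": 0},
  {"fingers": 1,"dx": 0,"dy": 0,"dz": -0.5,"rx": 0,"ry": 0,"rz": 0},
  {"fingers": 1,"dx": 0,"dy": 0,"dz": -0.7,"rx": 0,"ry": 0,"rz": 0},
  {"fingers": 1,"dx": 0,"dy": 0,"dz": -0.8,"rx": 0,"ry": 0,"rz": 0},
])

```text
time_s: 5.8
tool_pos: [0.5333, -0.1051, 0.2031]
tool_rot: [180.0, 0.0, 118.0]
force: [-0.4, -0.4, -1.1]
grip_width: 0.0157
```

```bash
python3 - <<'E'
from cell import sensors, imaging
import cv2,numpy as np
o=sensors.get_obs();print(o["tool_pos"],o["tool_rot"],o["force"],o["qpos"])
a=imaging.read_camera("side")["color"][:,:,::-1]
z=lambda i:cv2.resize(i,None,fx=5,fy=5,interpolation=cv2.INTER_CUBIC)
cv2.imwrite("pics/b3.png",z(a[80:200,200:320]))
E
```

```text
[ 0.53333118 -0.10514947  0.20309145] [1.79984876e+02 2.45729373e-02 1.17994237e+02] [-0.36059369 -0.39514449 -1.09961399] [ 45.5885352    9.16446164 -40.78309442  98.77676239   6.21597288
  74.32061644  31.48009263]
```

View pics/b3.png

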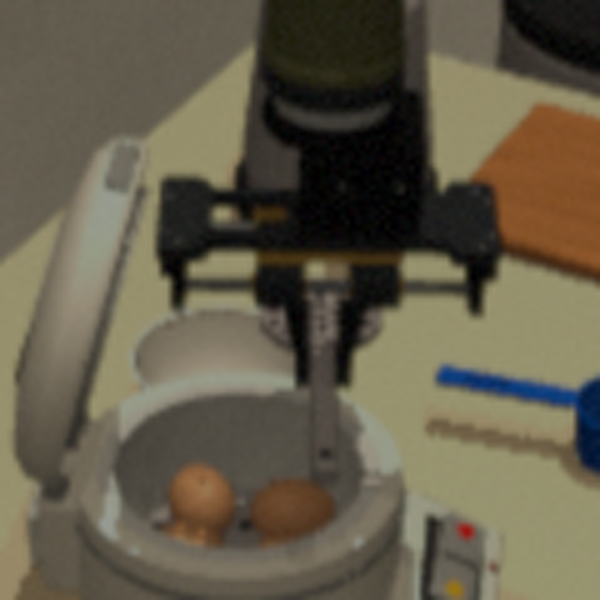

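Request:
carry_out([
  {"fingers": 1,"dx": 0.2,"dy": -0.4,"dz": 0,"rx": 0,"ry": 0,"rz": 0},
  {"fingers": 1,"dx": 0.4,"dy": -0.8,"dz": 0,"rx": 0,"ry": 0,"rz": 0},
  {"fingers": 1,"dx": 0.5,"dy": -0.8,"dz": 0,"rx": 0,"ry": 0,"rz": 0},
  {"fingers": 1,"dx": 0.5,"dy": 0,"dz": 0,"rx": 0,"ry": 0,"rz": 0},
  {"fingers": 1,"dx": 1,"dy": 0.6,"dz": 0,"rx": 0,"ry": 0,"rz": 0},
  {"fingers": 1,"dx": 1,"dy": 0.6,"dz": 0,"rx": 0,"ry": 0,"rz": 0},
  {"fingers": 1,"dx": 1,"dy": 0.6,"dz": 0,"rx": 0,"ry": 0,"rz": 0},
  {"fingers": 1,"dx": 1,"dy": 0.6,"dz": 0,"rx": 0,"ry": 0,"rz": 0},
  {"fingers": 1,"dx": 1,"dy": 0.6,"dz": 0,"rx": 0,"ry": 0,"rz": 0},
  {"fingers": 1,"dx": 1,"dy": 0.6,"dz": 0,"rx": 0,"ry": 0,"rz": 0},
  {"fingers": 1,"dx": 1,"dy": 0.6,"dz": 0,"rx": 0,"ry": 0,"rz": 0},
])

```text
time_s: 7.22
tool_pos: [0.47, 0.1555, 0.2012]
tool_rot: [180.0, -0.0, 118.0]
force: [1.1, -0.4, -0.7]
grip_width: 0.0157
```

```bash
python3 - <<'E'
from cell import sensors, imaging
import cv2,numpy as np
o=sensors.get_obs();print(o["tool_pos"],o["tool_rot"],o["force"],o["qpos"])
a=imaging.read_camera("side")["color"][:,:,::-1]
cv2.imwrite("pics/b4.png",a)
E
```

```text
[0.46997964 0.15553526 0.20123822] [ 1.79995557e+02 -3.22023138e-03  1.18023807e+02] [ 1.06447991 -0.41329848 -0.67373937] [ 34.61576411   3.38093099 -57.06288975 104.71664307   2.95578386
  73.4602958    4.78030836]
```

View pics/b4.png

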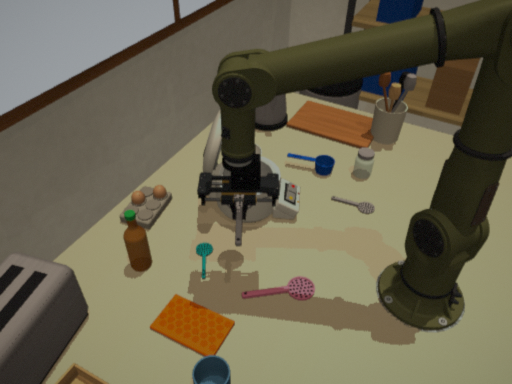

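Request:
carry_out([
  {"fingers": 1,"dx": 1,"dy": 0.6,"dz": 0,"rx": 0,"ry": 0,"rz": 0},
  {"fingers": 1,"dx": 1,"dy": 0.6,"dz": 0,"rx": 0,"ry": 0,"rz": 0},
  {"fingers": 1,"dx": 1,"dy": 0.6,"dz": 0,"rx": 0,"ry": 0,"rz": 0},
  {"fingers": 1,"dx": 1,"dy": 0.6,"dz": 0,"rx": 0,"ry": 0,"rz": 0},
  {"fingers": 1,"dx": 1,"dy": 0.6,"dz": 0,"rx": 0,"ry": 0,"rz": 0},
  {"fingers": 1,"dx": 1,"dy": 0.6,"dz": 0,"rx": 0,"ry": 0,"rz": 0},
  {"fingers": 1,"dx": 0,"dy": 0,"dz": 0,"rx": 0,"ry": 0,"rz": -1},
  {"fingers": 1,"dx": 0,"dy": 0,"dz": 0,"rx": 0,"ry": 0,"rz": -1},
])

```text
time_s: 8.28
tool_pos: [0.4802, 0.3646, 0.201]
tool_rot: [-180.0, -0.1, 138.5]
force: [-0.2, -0.0, -1.4]
grip_width: 0.0154
```

```bash
python3 - <<'E'
from cell import sensors
o=sensors.get_obs();print(o["tool_pos"],o["tool_rot"],o["force"],o["qpos"])
E
```

```text
[0.48017313 0.36463371 0.2009526 ] [-1.79970674e+02 -7.71128929e-02  1.38450929e+02] [-0.20872482 -0.02641249 -1.38669906] [  9.22118303  24.92681148 -63.03591944  90.25217628  22.43792862
  78.76864445  -7.64426593]
```

Request:
carry_out([
  {"fingers": 1,"dx": 0,"dy": 0,"dz": 0,"rx": 0,"ry": 0,"rz": -1},
  {"fingers": 1,"dx": 0,"dy": 0,"dz": 0,"rx": 0,"ry": 0,"rz": -1},
  {"fingers": 1,"dx": 0,"dy": 0,"dz": 0,"rx": 0,"ry": 0,"rz": -1},
  {"fingers": 1,"dx": 0,"dy": 0,"dz": 0,"rx": 0,"ry": 0,"rz": -1},
  {"fingers": 1,"dx": 0,"dy": 0.33,"dz": 0.5,"rx": 0,"ry": 0,"rz": 0},
  {"fingers": 1,"dx": 0,"dy": 0,"dz": 1,"rx": 0,"ry": 0,"rz": 0},
  {"fingers": 1,"dx": 0,"dy": 0,"dz": 1,"rx": 0,"ry": 0,"rz": 0},
  {"fingers": 1,"dx": 0,"dy": 0,"dz": 1,"rx": 0,"ry": 0,"rz": 0},
  {"fingers": 1,"dx": 0,"dy": 0,"dz": 1,"rx": 0,"ry": 0,"rz": 0},
  {"fingers": 1,"dx": 0,"dy": 0,"dz": 0.3,"rx": 0,"ry": 0,"rz": 0},
])

```text
time_s: 9.52
tool_pos: [0.4799, 0.3726, 0.0546]
tool_rot: [-179.9, -0.2, 177.9]
force: [0.8, -0.4, -1.2]
grip_width: 0.0156
```

```bash
python3 - <<'E'
from cell import sensors, imaging
import cv2,numpy as np
o=sensors.get_obs();print(o["tool_pos"],o["tool_rot"],o["force"],o["qpos"])
a=imaging.read_camera("side")["color"][:,:,::-1];b=imaging.read_camera("top")["color"][:,:,::-1]
z=lambda i:cv2.resize(i,None,fx=3,fy=3,interpolation=cv2.INTER_CUBIC)
cv2.imwrite("pics/b5.png",np.hstack([z(a[250:380,130:260]),z(b[140:270,100:230])]))
E
```

```text
[0.47992084 0.37257184 0.05456663] [-179.86339042   -0.20898309  177.8917639 ] [ 0.75050844 -0.36932666 -1.18891804] [  7.82486595  37.22794916 -63.7991489   98.05919113  35.70956539
  68.11297703  22.28066953]
```

View pics/b5.png

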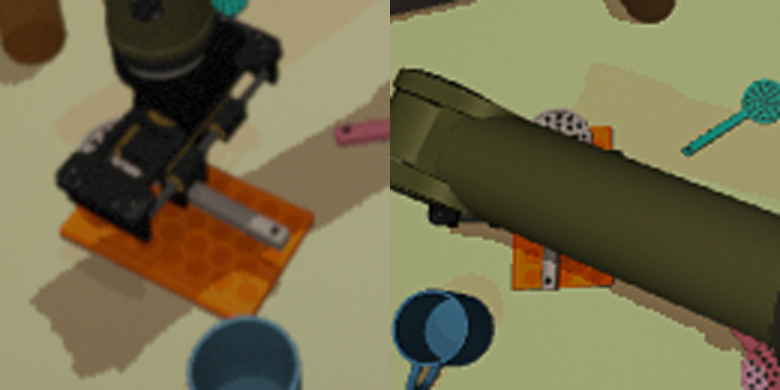

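Request:
carry_out([
  {"fingers": 1,"dx": 0,"dy": 0,"dz": 0.5,"rx": 0,"ry": 0,"rz": 0},
  {"fingers": 1,"dx": 0,"dy": 0,"dz": 0.5,"rx": 0,"ry": 0,"rz": 0},
  {"fingers": 1,"dx": 0,"dy": 0,"dz": 0.1,"rx": 0,"ry": 0,"rz": 0},
  {"fingers": 1,"dx": 0,"dy": 0,"dz": 0,"rx": 0,"ry": 0,"rz": 0},
])

```text
time_s: 10.12
tool_pos: [0.4817, 0.3731, 0.0243]
tool_rot: [-180.0, -0.0, 178.0]
force: [0.4, -0.3, -1.0]
grip_width: 0.0155
```

Request:
carry_out([
  {"fingers": 1,"dx": 0,"dy": 0,"dz": 0.07,"rx": 0,"ry": 0,"rz": 0},
  {"fingers": 1,"dx": 0,"dy": 0,"dz": 0,"rx": 0,"ry": 0,"rz": 0},
])

```text
time_s: 10.38
tool_pos: [0.4819, 0.3732, 0.0226]
tool_rot: [180.0, 0.0, 178.0]
force: [0.3, -0.7, -1.6]
grip_width: 0.0158
```

```bash
python3 - <<'E'
from cell import sensors, imaging
import cv2,numpy as np
o=sensors.get_obs();print(o["tool_pos"],o["tool_rot"],o["force"])
a=imaging.read_camera("side")["color"][:,:,::-1]
cv2.imwrite("pics/b6.png",cv2.resize(a[250:370,130:260],None,fx=6,fy=5,interpolation=cv2.INTER_CUBIC))
E
```

```text
[0.48188801 0.37318017 0.02261142] [1.79992549e+02 1.76656952e-02 1.77976581e+02] [ 0.25313566 -0.65383607 -1.61326954]
```

View pics/b6.png

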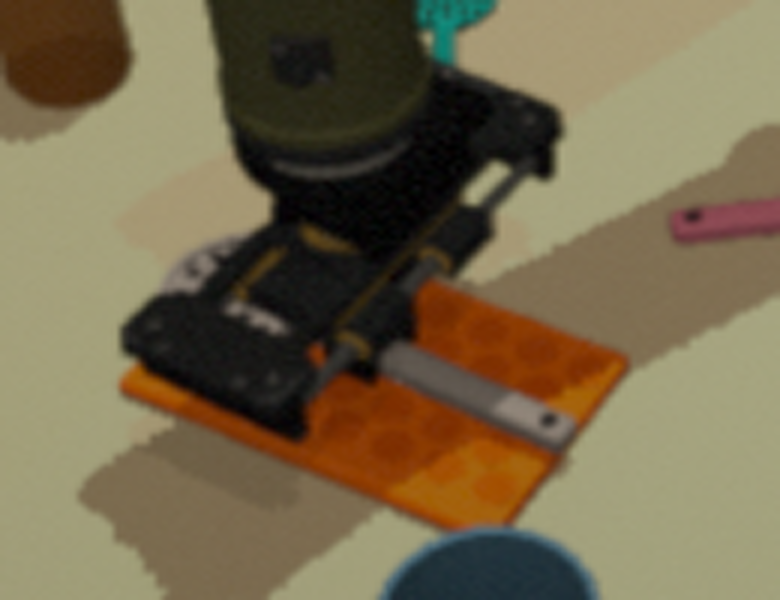

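Request:
carry_out([
  {"fingers": 1,"dx": 0,"dy": 0,"dz": 0.08,"rx": 0,"ry": 0,"rz": 0},
  {"fingers": 1,"dx": 0,"dy": 0,"dz": 0,"rx": 0,"ry": 0,"rz": 0},
])

```text
time_s: 10.68
tool_pos: [0.4818, 0.3731, 0.0199]
tool_rot: [-180.0, 0.0, 178.0]
force: [0.9, -0.6, -1.0]
grip_width: 0.0157
```

Request:
carry_out([
  {"fingers": 1,"dx": 0,"dy": 0,"dz": 0.05,"rx": 0,"ry": 0,"rz": 0},
  {"fingers": 1,"dx": 0,"dy": 0,"dz": 0,"rx": 0,"ry": 0,"rz": 0},
])

```text
time_s: 10.92
tool_pos: [0.4818, 0.3731, 0.0198]
tool_rot: [-179.9, 0.0, 178.0]
force: [-1.6, -3.5, 8.8]
grip_width: 0.0155
```

Request:
carry_out([
  {"fingers": 1,"dx": 0,"dy": 0,"dz": 0.05,"rx": 0,"ry": 0,"rz": 0},
  {"fingers": 1,"dx": 0,"dy": 0,"dz": 0,"rx": 0,"ry": 0,"rz": 0},
])

```text
time_s: 11.18
tool_pos: [0.4818, 0.3731, 0.0198]
tool_rot: [-179.9, 0.1, 178.0]
force: [-4.8, -5.6, 17.7]
grip_width: 0.0156
```

Request:
carry_out([
  {"fingers": 1,"dx": 0,"dy": 0,"dz": -0.08,"rx": 0,"ry": 0,"rz": 0},
  {"fingers": -0.3,"dx": 0,"dy": 0,"dz": 0,"rx": 0,"ry": 0,"rz": 0},
  {"fingers": -0.3,"dx": 0,"dy": 0,"dz": 0,"rx": 0,"ry": 0,"rz": 0},
  {"fingers": -0.3,"dx": 0,"dy": 0,"dz": 0,"rx": 0,"ry": 0,"rz": 0},
  {"fingers": -0.3,"dx": 0,"dy": 0,"dz": 0,"rx": 0,"ry": 0,"rz": 0},
])

```text
time_s: 11.8
tool_pos: [0.4817, 0.3731, 0.0192]
tool_rot: [-180.0, -0.0, 178.0]
force: [-0.0, -0.5, 0.5]
grip_width: 0.0478
```

Request:
carry_out([
  {"fingers": -0.3,"dx": 0,"dy": 0,"dz": -0.5,"rx": 0,"ry": 0,"rz": 0},
  {"fingers": -0.3,"dx": 0,"dy": 0,"dz": -1,"rx": 0,"ry": 0,"rz": 0},
  {"fingers": -0.3,"dx": 0,"dy": 0,"dz": -1,"rx": 0,"ry": 0,"rz": 0},
  {"fingers": -0.3,"dx": 0,"dy": 0,"dz": -1,"rx": 0,"ry": 0,"rz": 0},
  {"fingers": -0.3,"dx": 0,"dy": 0,"dz": -1,"rx": 0,"ry": 0,"rz": 0},
  {"fingers": -0.3,"dx": 0,"dy": 0,"dz": -1,"rx": 0,"ry": 0,"rz": 0},
  {"fingers": 1,"dx": 0,"dy": 0,"dz": -1,"rx": 0,"ry": 0,"rz": 0},
  {"fingers": 1,"dx": 0,"dy": 0,"dz": -1,"rx": 0,"ry": 0,"rz": 0},
])

```text
time_s: 12.8
tool_pos: [0.4814, 0.3734, 0.2466]
tool_rot: [180.0, 0.1, 178.0]
force: [0.8, -0.5, 0.2]
grip_width: 0.0437
```

```bash
python3 - <<'E'
from cell import sensors, imaging
import cv2,numpy as np
o=sensors.get_obs();print(o["tool_pos"],o["tool_rot"],o["force"],o["qpos"])
a=imaging.read_camera("side")["color"][:,:,::-1];b=imaging.read_camera("top")["color"][:,:,::-1]
z=lambda i:cv2.resize(i,None,fx=3,fy=3,interpolation=cv2.INTER_CUBIC)
cv2.imwrite("pics/b7.png",np.hstack([z(a[250:380,130:260]),z(b[140:270,100:230])]))
E
```

```text
[0.48142285 0.37340747 0.24656351] [1.79970254e+02 5.44728925e-02 1.78021601e+02] [ 0.77326235 -0.49223711  0.2238377 ] [ 12.228099    28.2944519  -71.6958166   85.58658037  26.87316986
  85.32100195  28.50007022]
```

View pics/b7.png

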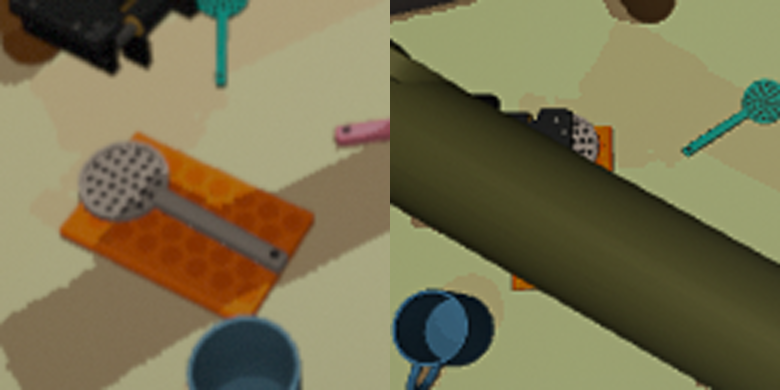

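Request:
carry_out([
  {"fingers": 1,"dx": -0.4,"dy": -0.9,"dz": 0,"rx": 0,"ry": 0,"rz": 0},
  {"fingers": 1,"dx": -0.83,"dy": -0.99,"dz": 0,"rx": 0,"ry": 0,"rz": 0},
  {"fingers": 1,"dx": -0.83,"dy": -0.99,"dz": -0.3,"rx": 0,"ry": 0,"rz": 0},
  {"fingers": 1,"dx": -0.83,"dy": -0.99,"dz": -0.4,"rx": 0,"ry": 0,"rz": 0},
  {"fingers": 1,"dx": -0.83,"dy": -0.99,"dz": -0.5,"rx": 0,"ry": 0,"rz": 0},
  {"fingers": 1,"dx": -0.83,"dy": -0.99,"dz": -0.5,"rx": 0,"ry": 0,"rz": 0},
])

```text
time_s: 13.65
tool_pos: [0.6123, 0.1918, 0.2959]
tool_rot: [-180.0, -0.0, 178.0]
force: [0.3, 0.2, 0.6]
grip_width: 0.0006
```

```bash
python3 - <<'E'
from cell import sensors
o=sensors.get_obs();print(o["tool_pos"],o["tool_rot"],o["force"],o["qpos"])
E
```

```text
[0.61232675 0.19184814 0.29590729] [-1.79984638e+02 -7.40881758e-03  1.78007023e+02] [0.25342773 0.20728061 0.57193986] [ 26.98987638  30.99964907 -70.15002469  76.01153554  29.00435669
  92.16495553  49.02694106]
```

Request:
carry_out([
  {"fingers": 1,"dx": 0,"dy": 0,"dz": 0,"rx": 0,"ry": 0,"rz": 1},
  {"fingers": 1,"dx": 0,"dy": 0,"dz": 0,"rx": 0,"ry": 0,"rz": 1},
  {"fingers": 1,"dx": 0,"dy": 0,"dz": 0,"rx": 0,"ry": 0,"rz": 1},
  {"fingers": 1,"dx": 0,"dy": 0,"dz": 0,"rx": 0,"ry": 0,"rz": 1},
  {"fingers": 1,"dx": 0,"dy": 0,"dz": 0,"rx": 0,"ry": 0,"rz": 1},
  {"fingers": 1,"dx": 0,"dy": 0,"dz": 0,"rx": 0,"ry": 0,"rz": 1},
  {"fingers": 1,"dx": 0,"dy": 0,"dz": 0,"rx": 0,"ry": 0,"rz": 1},
  {"fingers": 1,"dx": 0,"dy": 0,"dz": 0,"rx": 0,"ry": 0,"rz": 1},
  {"fingers": 1,"dx": 0,"dy": 0,"dz": 0,"rx": 0,"ry": 0,"rz": 1},
  {"fingers": 1,"dx": 0,"dy": 0,"dz": 0,"rx": 0,"ry": 0,"rz": 1},
  {"fingers": 1,"dx": 0,"dy": 0,"dz": 0,"rx": 0,"ry": 0,"rz": 1},
  {"fingers": 1,"dx": 0,"dy": 0,"dz": 0,"rx": 0,"ry": 0,"rz": 1},
])

```text
time_s: 15.15
tool_pos: [0.6115, 0.1932, 0.2953]
tool_rot: [-180.0, 0.0, 57.7]
force: [0.3, -0.4, 0.0]
grip_width: 0.0007
```

Request:
carry_out([
  {"fingers": 1,"dx": 0,"dy": 0,"dz": 0,"rx": 0,"ry": 0,"rz": 1},
  {"fingers": 1,"dx": 0,"dy": 0,"dz": 0,"rx": 0,"ry": 0,"rz": 1},
  {"fingers": 1,"dx": 0,"dy": 0,"dz": 0,"rx": 0,"ry": 0,"rz": 1},
  {"fingers": 1,"dx": 0,"dy": 0,"dz": 0,"rx": 0,"ry": 0,"rz": 0.75},
  {"fingers": 1,"dx": 0,"dy": 0,"dz": 0,"rx": 0,"ry": 0,"rz": 0},
])

```text
time_s: 15.78
tool_pos: [0.6116, 0.1931, 0.2954]
tool_rot: [180.0, 0.0, 20.6]
force: [-0.9, -1.4, -0.4]
grip_width: 0.0009
```

```bash
python3 - <<'E'
from cell import sensors, imaging
import cv2,numpy as np
o=sensors.get_obs();print(o["tool_pos"],o["tool_rot"],o["force"],o["qpos"])
a=imaging.read_camera("side")["color"][:,:,::-1];b=imaging.read_camera("top")["color"][:,:,::-1]
z=lambda i:cv2.resize(i,None,fx=1.5,fy=1.5)
cv2.imwrite("pics/b8.png",np.hstack([z(a[:,100:360]),z(b[:,100:360])]))
E
```

```text
[0.61161469 0.19312185 0.29538754] [1.79992333e+02 2.03070587e-02 2.05985680e+01] [-0.909977   -1.38106492 -0.40996085] [ 10.91111883  20.58014142 -41.27867492  76.64349006  13.42512999
  87.68539383 -98.46235783]
```

View pics/b8.png

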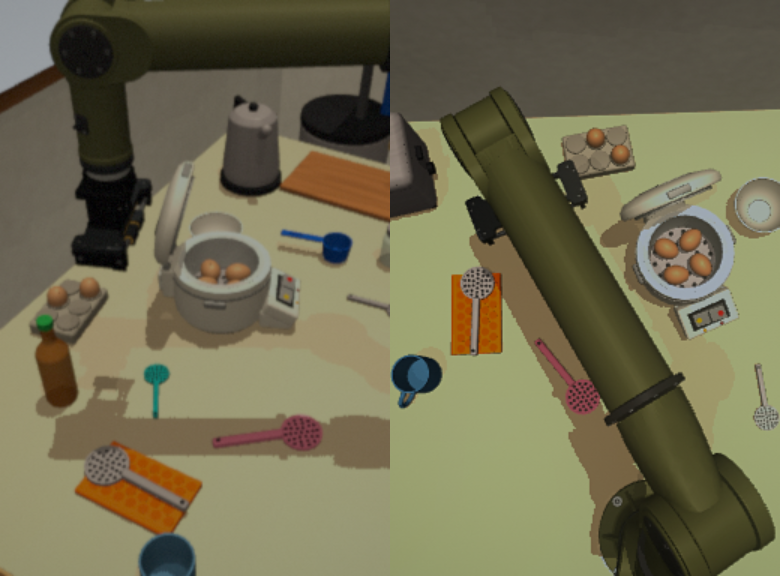

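Request:
carry_out([
  {"fingers": 1,"dx": 0.2,"dy": 0.6,"dz": 0,"rx": 0,"ry": 0,"rz": 0},
  {"fingers": 1,"dx": 0.2,"dy": 1,"dz": 0,"rx": 0,"ry": 0,"rz": 0},
  {"fingers": 1,"dx": 0.1,"dy": 1,"dz": 0,"rx": 0,"ry": 0,"rz": 0},
  {"fingers": 1,"dx": 0,"dy": 1,"dz": 0,"rx": 0,"ry": 0,"rz": 0},
  {"fingers": 1,"dx": 0,"dy": 1,"dz": 0,"rx": 0,"ry": 0,"rz": 0},
  {"fingers": 1,"dx": 0,"dy": 1,"dz": 0,"rx": 0,"ry": 0,"rz": 0},
  {"fingers": 1,"dx": 0,"dy": 1,"dz": 0,"rx": 0,"ry": 0,"rz": 0},
  {"fingers": 1,"dx": 0,"dy": 1,"dz": 0,"rx": 0,"ry": 0,"rz": 0},
  {"fingers": 1,"dx": 0,"dy": 0.8,"dz": 0,"rx": 0,"ry": 0,"rz": 0},
  {"fingers": 1,"dx": 0,"dy": 0,"dz": 0.3,"rx": 0,"ry": 0,"rz": 0},
])

```text
time_s: 17.12
tool_pos: [0.7152, -0.0415, 0.286]
tool_rot: [179.9, -0.0, 20.2]
force: [-0.4, -0.7, -0.1]
grip_width: 0.0006
```

```bash
python3 - <<'E'
from cell import sensors, imaging
import cv2,numpy as np
o=sensors.get_obs();print(o["tool_pos"],o["tool_rot"],o["force"],o["qpos"])
a=imaging.read_camera("side")["color"][:,:,::-1];b=imaging.read_camera("top")["color"][:,:,::-1]
z=lambda i:cv2.resize(i,None,fx=3,fy=3)
cv2.imwrite("pics/b9.png",np.hstack([z(a[60:220,180:310]),z(b[60:220,240:370])]))
E
```

```text
[ 0.71515944 -0.04151412  0.28601878] [ 1.79936667e+02 -2.17680150e-02  2.02280964e+01] [-0.399034   -0.66637234 -0.09833262] [ 23.25975707  29.53911503 -35.33102904  65.04518571  16.62308832
  90.10311411 -78.13393999]
```

View pics/b9.png

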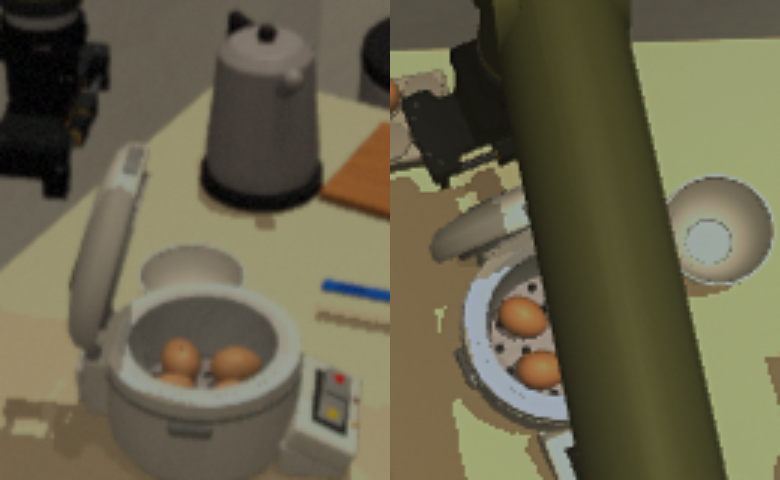

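```bash
python3 - <<'E'
from h import *
O=np.array([.578,-.090,0]);c,s=np.cos(np.radians(20.5)),np.sin(np.radians(20.5));X=np.array([c,s,0])
for p in([.7152,-.0415,.286],O+X*.106+[0,0,.306],O+X*.12+[0,0,.286]):
    q=proj("side",np.array(p));print(q,(q-[180,60])*3,(proj("top",np.array(p))-[240,60])*3)
E
```

```text
[198.04311728 124.29504299] [ 54.12935184 192.88512897] [127.26593642 142.50140725]
[211.02089601 119.93995402] [ 93.06268804 179.81986205] [142.40477722 173.6611937 ]
[206.57232324 125.56255787] [ 79.71696971 196.68767361] [135.31269021 167.72268   ]
```

Request:
carry_out([
  {"fingers": 1,"dx": -0.6,"dy": 0,"dz": 0,"rx": 0,"ry": 0,"rz": 0},
  {"fingers": 1,"dx": -0.6,"dy": 0,"dz": 0,"rx": 0,"ry": 0,"rz": 0},
  {"fingers": 1,"dx": -0.5,"dy": 0,"dz": -0.1,"rx": 0,"ry": 0,"rz": 0},
  {"fingers": 1,"dx": -0.5,"dy": 0,"dz": -0.05,"rx": 0,"ry": 0,"rz": 0},
  {"fingers": 1,"dx": -0.5,"dy": 0,"dz": 0,"rx": 0,"ry": 0,"rz": 0},
  {"fingers": 1,"dx": -0.5,"dy": 0,"dz": 0,"rx": 0,"ry": 0,"rz": 0},
  {"fingers": 1,"dx": -0.5,"dy": 0,"dz": 0,"rx": 0,"ry": 0,"rz": 0},
  {"fingers": 1,"dx": -0.5,"dy": 0,"dz": 0.15,"rx": 0,"ry": 0,"rz": 0},
])

```text
time_s: 18.23
tool_pos: [0.5953, -0.0826, 0.2868]
tool_rot: [180.0, -0.0, 20.5]
force: [0.8, 0.1, 0.9]
grip_width: 0.0005
```

```bash
python3 - <<'E'
from cell import sensors, imaging
import cv2,numpy as np
o=sensors.get_obs();print(o["tool_pos"],o["tool_rot"],o["force"],o["qpos"])
a=imaging.read_camera("side")["color"][:,:,::-1]
z=lambda i:cv2.resize(i,None,fx=3,fy=3)
cv2.imwrite("pics/b10.png",z(a[60:220,180:310]))
E
```

```text
[ 0.59532821 -0.08258631  0.28679535] [ 1.79961628e+02 -1.86115198e-02  2.04596806e+01] [0.79034292 0.13629092 0.94781091] [ 35.65797297  14.19862038 -36.63931155  83.72049941   8.48145956
  84.82903364 -70.43979543]
```

View pics/b10.png

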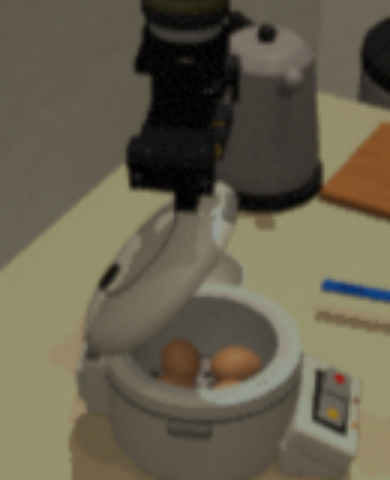

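Request:
carry_out([
  {"fingers": 1,"dx": -0.5,"dy": 0,"dz": 0.4,"rx": 0,"ry": 0,"rz": 0},
  {"fingers": 1,"dx": -0.5,"dy": 0,"dz": 0.5,"rx": 0,"ry": 0,"rz": 0},
  {"fingers": 1,"dx": -0.35,"dy": 0,"dz": 0.4,"rx": 0,"ry": 0,"rz": 0},
  {"fingers": 1,"dx": -0.3,"dy": 0,"dz": 0.4,"rx": 0,"ry": 0,"rz": 0},
  {"fingers": 1,"dx": -0.25,"dy": 0,"dz": 0.4,"rx": 0,"ry": 0,"rz": 0},
  {"fingers": 1,"dx": -0.25,"dy": 0,"dz": 0.4,"rx": 0,"ry": 0,"rz": 0},
  {"fingers": 1,"dx": -0.2,"dy": 0,"dz": 0.4,"rx": 0,"ry": 0,"rz": 0},
  {"fingers": 1,"dx": -0.15,"dy": 0,"dz": 0.4,"rx": 0,"ry": 0,"rz": 0},
  {"fingers": 1,"dx": -0.15,"dy": 0,"dz": 0.3,"rx": 0,"ry": 0,"rz": 0},
])

```text
time_s: 19.4
tool_pos: [0.5215, -0.1095, 0.1775]
tool_rot: [-180.0, 0.0, 20.5]
force: [0.5, 0.4, 0.6]
grip_width: 0.0005
```

Request:
carry_out([
  {"fingers": 1,"dx": -0.1,"dy": 0,"dz": 0.3,"rx": 0,"ry": 0,"rz": 0},
  {"fingers": 1,"dx": 0,"dy": 0,"dz": 0.2,"rx": 0,"ry": 0,"rz": 0},
])

```text
time_s: 19.65
tool_pos: [0.5183, -0.1109, 0.1638]
tool_rot: [-180.0, 0.1, 20.5]
force: [-10.7, 1.4, 31.6]
grip_width: 0.0004
```

Request:
carry_out([
  {"fingers": 1,"dx": 0,"dy": 0,"dz": -0.1,"rx": 0,"ry": 0,"rz": 0},
  {"fingers": 1,"dx": 0,"dy": 0,"dz": 0,"rx": 0,"ry": 0,"rz": 0},
  {"fingers": 1,"dx": 0,"dy": 0,"dz": -0.5,"rx": 0,"ry": 0,"rz": 0},
  {"fingers": 1,"dx": 0,"dy": 0,"dz": -1,"rx": 0,"ry": 0,"rz": 0},
  {"fingers": 1,"dx": 0,"dy": 0,"dz": -1,"rx": 0,"ry": 0,"rz": 0},
])

```text
time_s: 20.27
tool_pos: [0.519, -0.1108, 0.243]
tool_rot: [180.0, -0.0, 20.5]
force: [0.3, 0.1, -0.7]
grip_width: 0.0005
```

```bash
python3 - <<'E'
from cell import sensors, imaging
import cv2,numpy as np
o=sensors.get_obs();print(o["tool_pos"],o["tool_rot"],o["force"],o["qpos"])
a=imaging.read_camera("side")["color"][:,:,::-1];b=imaging.read_camera("top")["color"][:,:,::-1]
z=lambda i:cv2.resize(i,None,fx=3,fy=3)
cv2.imwrite("pics/b11.png",np.hstack([z(a[80:240,180:310]),z(b[90:250,240:370])]))
E
```

```text
[ 0.51899101 -0.11076914  0.24298127] [ 1.79990323e+02 -1.71912535e-02  2.04971256e+01] [ 0.31774873  0.13916559 -0.6930634 ] [ 42.50472996   5.27339729 -35.21345783  97.29430931   3.10193197
  78.39005304 -62.72099335]
```

View pics/b11.png

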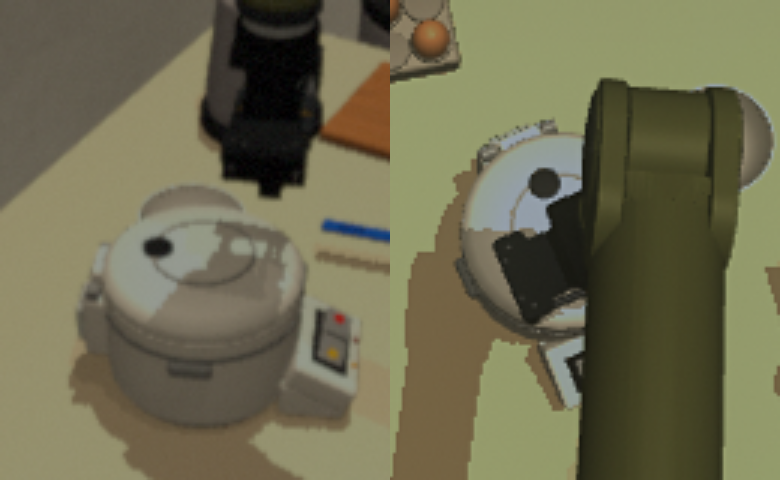

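Request:
carry_out([
  {"fingers": 1,"dx": -0.8,"dy": 0.22,"dz": 0,"rx": 0,"ry": 0,"rz": 0},
  {"fingers": 1,"dx": -0.8,"dy": 0.22,"dz": 0,"rx": 0,"ry": 0,"rz": 0},
  {"fingers": 1,"dx": -0.8,"dy": 0.22,"dz": 0,"rx": 0,"ry": 0,"rz": 0},
  {"fingers": 1,"dx": -0.8,"dy": 0.22,"dz": 0,"rx": 0,"ry": 0,"rz": 0},
  {"fingers": 1,"dx": 0,"dy": 0,"dz": 0,"rx": 0,"ry": 0.86,"rz": 0},
  {"fingers": 1,"dx": 0,"dy": 0,"dz": 0,"rx": 0,"ry": 0.86,"rz": 0},
  {"fingers": 1,"dx": 0,"dy": 0,"dz": 0,"rx": 0,"ry": 0.86,"rz": 0},
  {"fingers": 1,"dx": 0,"dy": 0,"dz": 0,"rx": 0,"ry": 0,"rz": 0},
])

```text
time_s: 21.38
tool_pos: [0.4357, -0.1702, 0.2402]
tool_rot: [-179.9, -25.7, 20.1]
force: [0.8, 0.1, 0.4]
grip_width: 0.0003
```

```bash
cat >> h.py <<'E'
def rel(tgt):
    from cell import sensors
    from scipy.spatial.transform import Rotation as Ro
    o=sensors.get_obs();R=Ro.from_euler("xyz",o["tool_rot"],degrees=True).as_matrix()
    print("pos",o["tool_pos"].round(4),"z",R[:,2].round(3),"f",o["force"].round(1),"q",o["qpos"].round(1)); d=R.T@(np.array(tgt)-o["tool_pos"]); print("delta tool m",d.round(4),"units",(d/.03).round(2))
E
python3 - <<'E'
from h import *
rel([.4555,-.1615,.074])
E
```

```text
pos [ 0.4357 -0.1702  0.2402] z [ 0.407  0.151 -0.901] f [0.8 0.1 0.4] q [ 53.1 -16.6 -15.5 120.3 -29.1  64.3 -22. ]
delta tool m [-0.0527 -0.0011  0.1591] units [-1.76 -0.04  5.3 ]
```

Request:
carry_out([
  {"fingers": 1,"dx": -0.3,"dy": 0,"dz": 0.8,"rx": 0,"ry": 0,"rz": 0},
])

```text
time_s: 21.5
tool_pos: [0.4421, -0.169, 0.2181]
tool_rot: [179.7, -25.8, 20.6]
force: [0.1, -0.8, -0.7]
grip_width: 0.0003
```

```bash
python3 - <<'E'
from h import *
rel([.4555,-.1615,.074])
E
```

```text
pos [ 0.4421 -0.169   0.2181] z [ 0.41   0.149 -0.9  ] f [ 0.1 -0.8 -0.7] q [ 52.7 -15.3 -16.3 121.9 -29.5  61.  -21.1]
delta tool m [-0.0491 -0.0029  0.1363] units [-1.64 -0.1   4.54]
```

Request:
carry_out([
  {"fingers": 1,"dx": -0.41,"dy": 0,"dz": 0.78,"rx": 0,"ry": 0,"rz": 0},
  {"fingers": 1,"dx": -0.41,"dy": 0,"dz": 0.78,"rx": 0,"ry": 0,"rz": 0},
  {"fingers": 1,"dx": -0.41,"dy": 0,"dz": 0.78,"rx": 0,"ry": 0,"rz": 0},
  {"fingers": 1,"dx": -0.41,"dy": 0,"dz": 0.78,"rx": 0,"ry": 0,"rz": 0},
  {"fingers": 1,"dx": 0,"dy": 0,"dz": 0.3,"rx": 0,"ry": 0,"rz": 0},
  {"fingers": 1,"dx": 0,"dy": 0,"dz": 0,"rx": 0,"ry": 0,"rz": 0},
])

```text
time_s: 22.25
tool_pos: [0.4418, -0.1675, 0.1025]
tool_rot: [-180.0, -25.8, 20.6]
force: [0.3, -0.2, -0.2]
grip_width: 0.0003
```

```bash
python3 - <<'E'
from h import *
rel([.4555,-.1615,.074])
from cell import imaging
a=imaging.read_camera("side")["color"][:,:,::-1];b=imaging.read_camera("top")["color"][:,:,::-1]
z=lambda i:cv2.resize(i,None,fx=5,fy=5,interpolation=cv2.INTER_CUBIC)
cv2.imwrite("pics/b12.png",z(a[120:240,200:340]))
E
```

```text
pos [ 0.4418 -0.1675  0.1025] z [ 0.407  0.154 -0.9  ] f [ 0.3 -0.2 -0.2] q [ 51.5  -7.5 -17.  130.1 -32.8  46.3 -14.3]
delta tool m [ 0.001  -0.0008  0.0321] units [ 0.03 -0.03  1.07]
```

View pics/b12.png

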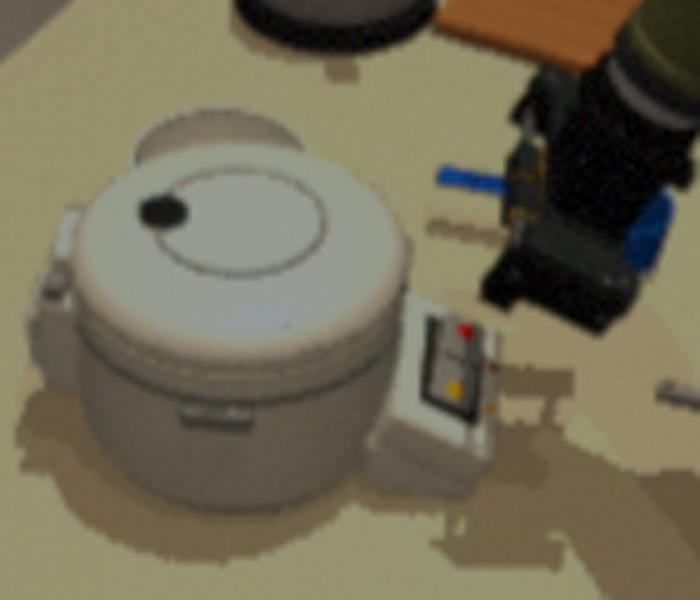

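Request:
carry_out([
  {"fingers": 1,"dx": 0,"dy": 0,"dz": 0.5,"rx": 0,"ry": 0,"rz": 0},
  {"fingers": 1,"dx": 0,"dy": 0,"dz": 0.4,"rx": 0,"ry": 0,"rz": 0},
  {"fingers": 1,"dx": 0,"dy": 0,"dz": 0,"rx": 0,"ry": 0,"rz": 0},
])

```text
time_s: 22.72
tool_pos: [0.4517, -0.1636, 0.0775]
tool_rot: [-179.9, -25.8, 20.5]
force: [0.2, 0.4, -0.2]
grip_width: 0.0006
```

```bash
python3 - <<'E'
from h import *
rel([.4555,-.1615,.074])
from cell import imaging
a=imaging.read_camera("side")["color"][:,:,::-1];b=imaging.read_camera("top")["color"][:,:,::-1]
z=lambda i:cv2.resize(i,None,fx=8,fy=8,interpolation=cv2.INTER_CUBIC)
cv2.imwrite("pics/b13.png",z(a[160:220,260:340]))
E
```

```text
pos [ 0.4517 -0.1636  0.0775] z [ 0.407  0.153 -0.901] f [ 0.2  0.4 -0.2] q [ 50.6  -4.3 -17.9 130.8 -33.4  42.2 -14. ]
delta tool m [ 0.0023 -0.0007  0.005 ] units [ 0.08 -0.02  0.17]
```

View pics/b13.png

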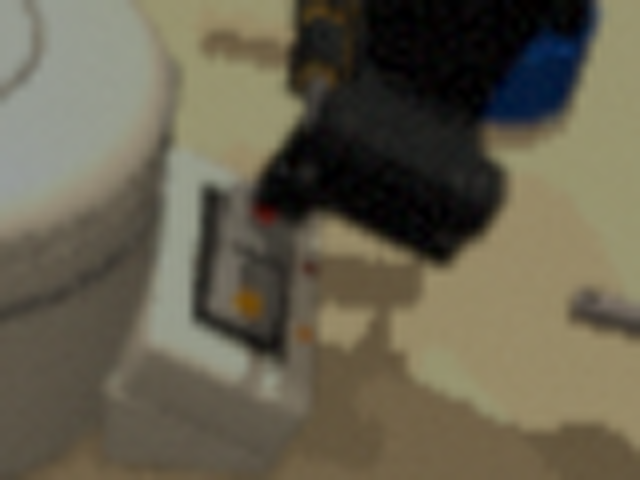

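Request:
carry_out([
  {"fingers": 1,"dx": 0.07,"dy": 0,"dz": 0.2,"rx": 0,"ry": 0,"rz": 0},
  {"fingers": 1,"dx": 0,"dy": 0,"dz": 0,"rx": 0,"ry": 0,"rz": 0},
])

```text
time_s: 23.08
tool_pos: [0.4565, -0.1637, 0.0739]
tool_rot: [179.9, -25.8, 20.5]
force: [-2.4, -2.6, 4.4]
grip_width: 0.0005
```

Request:
carry_out([
  {"fingers": 1,"dx": 0,"dy": 0,"dz": 0.12,"rx": 0,"ry": 0,"rz": 0},
  {"fingers": 1,"dx": 0,"dy": 0,"dz": 0,"rx": 0,"ry": 0,"rz": 0},
])

```text
time_s: 23.32
tool_pos: [0.4573, -0.1611, 0.0697]
tool_rot: [-179.9, -25.8, 20.5]
force: [0.1, 0.7, 0.4]
grip_width: 0.0005
```

Request:
carry_out([
  {"fingers": 1,"dx": 0,"dy": 0,"dz": 0.12,"rx": 0,"ry": 0,"rz": 0},
  {"fingers": 1,"dx": 0,"dy": 0,"dz": 0,"rx": 0,"ry": 0,"rz": 0},
])

```text
time_s: 23.58
tool_pos: [0.4586, -0.1607, 0.0671]
tool_rot: [-179.9, -25.8, 20.5]
force: [-7.5, 0.4, 9.8]
grip_width: 0.0005
```

Request:
carry_out([
  {"fingers": 1,"dx": 0,"dy": 0,"dz": -0.5,"rx": 0,"ry": 0,"rz": 0},
  {"fingers": 1,"dx": 0,"dy": 0,"dz": -1,"rx": 0,"ry": 0,"rz": 0},
  {"fingers": 1,"dx": 0,"dy": 0,"dz": -1,"rx": 0,"ry": 0,"rz": 0},
])

```text
time_s: 23.95
tool_pos: [0.4277, -0.1719, 0.1343]
tool_rot: [-179.9, -25.8, 20.5]
force: [-0.1, -0.5, 0.1]
grip_width: 0.0003
```

```bash
python3 - <<'E'
from h import *
rel([.4555,-.1615,.074])
from cell import imaging
a=imaging.read_camera("side")["color"][:,:,::-1];b=imaging.read_camera("top")["color"][:,:,::-1]
z=lambda i:cv2.resize(i,None,fx=6,fy=6,interpolation=cv2.INTER_CUBIC)
cv2.imwrite("pics/b14.png",np.hstack([z(cv2.imread("pics/side0.png")[165:235,265:325]),z(a[165:235,265:325])]));cv2.imwrite("pics/b15.png",b);cv2.imwrite("pics/b16.png",a)
E
```

```text
pos [ 0.4277 -0.1719  0.1343] z [ 0.406  0.154 -0.901] f [-0.1 -0.5  0.1] q [ 52.6 -11.3 -15.7 129.1 -31.9  51.7 -14.8]
delta tool m [0.0005 0.0001 0.0672] units [0.02 0.   2.24]
```

View pics/b14.png

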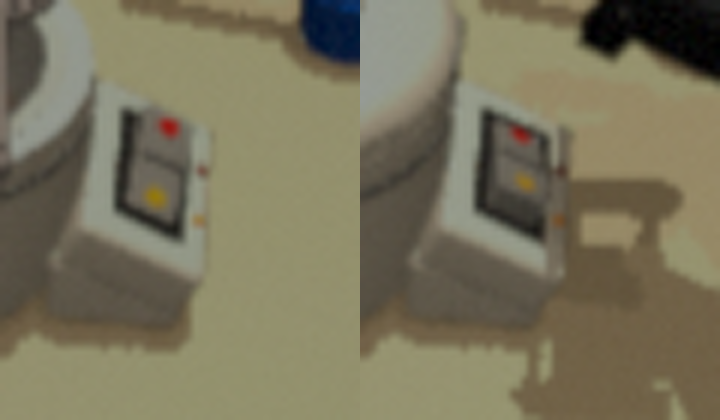

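View pics/b16.png

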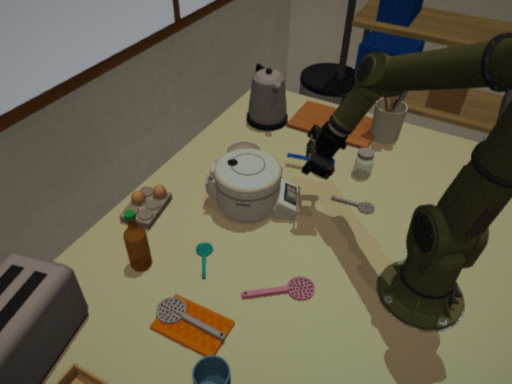

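The red dot has sunk (zoom 127→134) and the amber dot has risen (197→181), so the rocker has gone over and is holding. The lid is shut and the skimmer lies on the trivet at (195,325). I'll check its position in numbers, then hand in.

```bash
python3 - <<'E'
from h import *
from cell import ticket,sensors
h=onz("side",171,311,.022);e=onz("side",222,334,.030);g=h+(e-h)*67/162
print("head",h,"end",e,"len",np.linalg.norm(e-h),"grip rel trivet",g[:2]-[.479,.377])
i=cv2.imread("pics/b15.png");cv2.imwrite("pics/b17.png",cv2.resize(i,None,fx=1.5,fy=1.5))
E
```

```text
head [0.54142651 0.37557624 0.022     ] end [0.39235488 0.37360588 0.03      ] len 0.14929913402448505 grip rel trivet [ 0.00077343 -0.00223866]
```

View pics/b17.png

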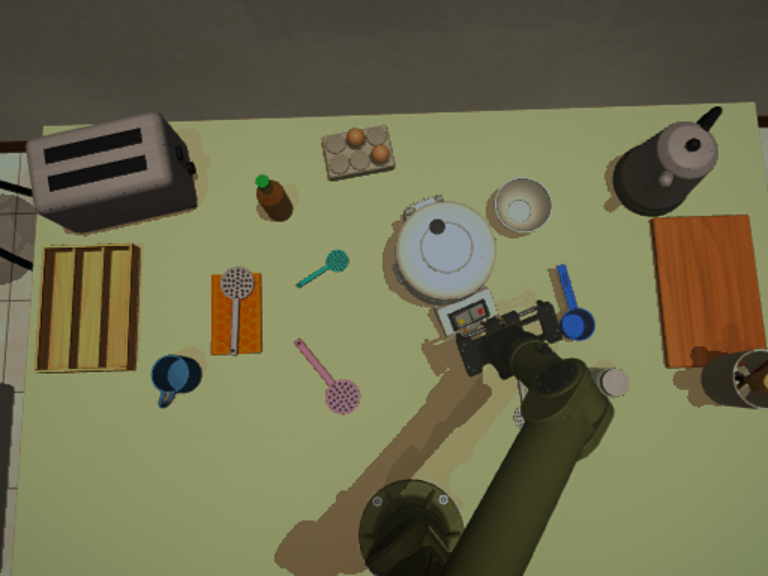

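```bash
python3 - <<'E'
from cell import ticket
print(ticket.sign_off())
E
```

```text
the job is handed in; nothing more can be done
None
```

All three steps were done in order and the job was handed in at about 24 s of the 56 s allowed; sign-off gives no verdict.

- **Skimmer:** I lowered it onto the trivet until it touched, then let go. In the last picture its grip point measures about 2 mm from the trivet's centre and it lies flat. Its visible length came out at 149 mm where 162 mm was expected. I put this down to reading pixels by eye; the margins are far wider than that.
- **Lid:** I pushed it down to a firm stop at about 32 N, with the tool tip at 164 mm where a shut lid should put it at 162 mm. The last pictures show it shut.
- **Rocker:** The force rose, dropped to zero as it went over, then rose again. After I backed off, the red end was in and the amber end was up, and it stayed so.
- **Everything else:** The bystanders look unmoved in the last pictures, though I judged that by eye. The arm was clear of everything, with wrist force near zero.

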